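Find the sampler's slack bolt and hold its cap open

ROBOT

A 6-joint arm with a two-finger parallel gripper is mounted at the origin on the work surface. World frame = base frame: x ahead of the robot, y to its left, z up, the work surface at z = 0. Lengths are in m, angles in rad, forces in N, time in s.
With the tool pointing down it reaches from about 0.3 to 0.775 m from the base axis. Payload 14.6 kg.
Tool frame: the origin (TCP) lies on the mounting face of the last link; the fingertips stand 199 mm ahead of it and the grasp point (between the pads) lies 180 mm ahead of it; z points along the fingers, y is the line along which they close (so a half turn about z gives the same grasp; the last joint's range is limited). The gripper opens to 94 mm and grips with 3 to 60 N. Pads are 16 mm wide; open, the fingers measure 119 mm over their backs; the gripper's body (75 mm by 177 mm) begins 78 mm behind the grasp point.
Start: joints at [-1.19, 0.3, 1.521, -0, 1.321, -0.067], TCP at [0.238, -0.496, 0.405] pointing down, gripper open.
Joint ranges: [-3.03, 3.03], [-0.79, 2.21], [0.23, 2.52], [-1.04, 4.18], [0, 3.07], [-2.55, 2.55]. Speed limits (rad/s): [2.22, 2.22, 2.57, 3.14, 3.14, 3.14].

INTERFACE

Orientations are given as [roll, pitch, yaw] about the fixed x, y, z axes, in that order (R = Rz(yaw) Ry(pitch) Rx(roll)).
In Python, from station import telemetry, cams, workorder, finder gives the robot as it stands.
- The arm moves only by the tool jog_arm, never from a script. Its argument "rows" is a list of rows, each an object with "gripper": the finger opening in m, from 0 to 0.094; "slide": the shift along the tool's x, y, z in m, a list of three; "spin": the turn about the tool's z in rad. In form: [{"gripper": gripper, "slide": [tx, ty, tz], "spin": spin}, ...]. A call has 1 to 8 rows; each row is the pose to reach, as a shift and turn from the pose commanded when the call began, along the tool's axes at that moment; what a row does not reach only later rows make up. A row lasts 1/10 s, in which the tool goes at most 50 mm and 8.59 degrees, less where a joint would pass 70% of its speed; a pose out of reach is approached as far as the arm can. A call with a gripper value outside its range is refused whole. The fingers move at their own pace and stop on an object; "squeeze" is the grip in N (left out, the last holds). Time passes only in rows, so rows that repeat a pose let the fingers close. It gives the time, the measured TCP pose, the force, the opening and the grip force at its end, in the units of the state.
- telemetry.get_obs(): the state, without advancing time (a new reading comes with each control period).
- cams.camera(name): name is "scene" or "top"; returns (picture, depth): 420x560x3 uint8, red, green, blue; 420x560 float32, m along the optical axis (not along the pixel's ray), 0 where there is no reading.
- cams.camera_info(name): a dict with "camera_matrix" (3x3 intrinsics, pixels), "R" (3x3) and "t" (3): a world point X has camera coordinates R X + t. Camera axes: x right, y down, z forward; pixel columns grow to the right and rows downward; lengths in m; the calibration is good to about 2 mm. A picture is of the moment at which its call begins. camera_info takes no time and is no camera call.
- workorder.hand_in(): hands the job in; it is judged then, once.
Trained networks look in the newest picture that a camera, given by its name, has taken for a name from the list of things; names that differ only in an ending like _2 or _b are one class to them, and where a whole thing is asked for, a point or a joint stands for the part that bears it (a point fixed in the world has none). Each returns a list of dicts, best first, with "confidence" (0 to 1); they miss things now and then, are a little off and sometimes report something else, mostly with a low value. They report only what shows in the picture. A call takes as long as a camera call.
- finder.find_in(target, camera): "point" ([x, y, z] in m, in world coordinates, good to about 4 mm: the middle of the surface that is visible of it).
- finder.masks_of(target, camera): "region" (420x560 bool, what is visible of it).
The state is a dict: "time_s": time; "qpos": joint angles; "joint_vel": joint speeds; "tau": joint torques, N m; "ee_pos": TCP position; "eef_rot": TCP orientation; "force": force on the tool from outside, world axes, zero at the start; "moment": the same for the moment, N m; "grip_width": finger opening in m; "grip_force": force on a finger pad.
Only numpy, scipy, OpenCV 4.12 (cv2) and the standard library are available. Lean on these libraries where they do the work, as an engineer would, in place of code of your own. Each camera call takes 0.05 s, during which the arm holds its last target. There are 200 camera calls.

TASK

One of the three bolts that hold the sampler's drive plate has lost its nut and only sticks in its rubber bush: tap with the fingertips on the closed caps until you find the bolt that gives way and sinks in, then lift that bolt's cap by its thumb tab until it stands at least 65 degrees open and keep holding it there for a colleague with a spanner. Leave the caps of the sound bolts shut, do not draw the sunk bolt up again, and do not disturb the things standing about. Finish while still holding the cap; it springs shut if let go.

Things in the scene. Friction and masses are not known exactly. Their poses are not given: they have to be found in the camera images.
- sampler: low white bench-top sampler, 400 (x) by 460 (y) mm, deck 120 mm high, fixed; origin at the centre of its underside. On the deck's side nearest the robot lies an aluminium plate (top 124 mm up) with the three capped bolts in a row along y, about 140 mm apart. Behind them a low sample carousel with a knob (top 160 mm) and, at the far edge on the +y side, the parked sampling arm (top 225 mm)
- mount_a: place of the left (+y) capped bolt in the row; all three look alike. Fixed; origin on the bolt's axis at the top of the aluminium plate, z up. Hinge of the cap on the -x side of this body, along its y; thumb tab on the +x side; see cap_a_top, cap_a_tab
- mount_b: place of the middle capped bolt in the row; all three look alike. Fixed; origin on the bolt's axis at the top of the aluminium plate, z up. Hinge of the cap on the -x side of this body, along its y; thumb tab on the +x side; see cap_b_top, cap_b_tab
- mount_c: place of the right (-y) capped bolt in the row; all three look alike. Fixed; origin on the bolt's axis at the top of the aluminium plate, z up. Hinge of the cap on the -x side of this body, along its y; thumb tab on the +x side; see cap_c_top, cap_c_tab
- cap_a (a joint): opening of this cap, rad: 0 shut, grows as the tab is lifted and swings over towards -x of its mount; stop at 1.9. A spring shuts it from any angle (about 0.5 N at the tab when shut, 0.7 N at 70 degrees)
- cap_b (a joint): opening of this cap, rad: 0 shut, grows as the tab is lifted and swings over towards -x of its mount; stop at 1.9. A spring shuts it from any angle (about 0.5 N at the tab when shut, 0.7 N at 70 degrees)
- cap_c (a joint): opening of this cap, rad: 0 shut, grows as the tab is lifted and swings over towards -x of its mount; stop at 1.9. A spring shuts it from any angle (about 0.5 N at the tab when shut, 0.7 N at 70 degrees)
- cap_a_top (a point): middle of the flat crown (33 mm wide) of the grey cap, 42 mm wide; tap here. Shut and not sunk it is 29 mm above mount_a's origin. Pressed, a sound bolt yields under 1 mm; the slack one gives way at about 3 N, sinks 5 mm with base, cap, tab and hinge, and stays down (about 15 N would draw it up)
- cap_b_top (a point): middle of the flat crown (33 mm wide) of the grey cap, 42 mm wide; tap here. Shut and not sunk it is 29 mm above mount_b's origin. Pressed, a sound bolt yields under 1 mm; the slack one gives way at about 3 N, sinks 5 mm with base, cap, tab and hinge, and stays down (about 15 N would draw it up)
- cap_c_top (a point): middle of the flat crown (33 mm wide) of the grey cap, 42 mm wide; tap here. Shut and not sunk it is 29 mm above mount_c's origin. Pressed, a sound bolt yields under 1 mm; the slack one gives way at about 3 N, sinks 5 mm with base, cap, tab and hinge, and stays down (about 15 N would draw it up)
- cap_a_tab (a point): middle of the cap's thumb tab (14 mm wide along mount_a's y, 5 mm thick, 20 mm long, tip 41.5 mm from the bolt's axis), to pinch across its width. Shut and not sunk: 32.5 mm from the axis towards +x of mount_a, 16 mm above its origin; 56.5 mm from the hinge line and 3 mm above it. Moves with the cap
- cap_b_tab (a point): middle of the cap's thumb tab (14 mm wide along mount_b's y, 5 mm thick, 20 mm long, tip 41.5 mm from the bolt's axis), to pinch across its width. Shut and not sunk: 32.5 mm from the axis towards +x of mount_b, 16 mm above its origin; 56.5 mm from the hinge line and 3 mm above it. Moves with the cap
- cap_c_tab (a point): middle of the cap's thumb tab (14 mm wide along mount_c's y, 5 mm thick, 20 mm long, tip 41.5 mm from the bolt's axis), to pinch across its width. Shut and not sunk: 32.5 mm from the axis towards +x of mount_c, 16 mm above its origin; 56.5 mm from the hinge line and 3 mm above it. Moves with the cap
- cap_a_hinge (a point): middle of the cap's hinge line, which runs along mount_a's y: 24 mm from the bolt's axis towards -x of mount_a, 13 mm above its origin, 8 mm once the bolt has sunk
- cap_b_hinge (a point): middle of the cap's hinge line, which runs along mount_b's y: 24 mm from the bolt's axis towards -x of mount_b, 13 mm above its origin, 8 mm once the bolt has sunk
- cap_c_hinge (a point): middle of the cap's hinge line, which runs along mount_c's y: 24 mm from the bolt's axis towards -x of mount_c, 13 mm above its origin, 8 mm once the bolt has sunk
- spanner: bystander: steel spanner, 160 mm long, 8 mm thick, lying on the sampler's deck on the +y side, behind the plate; origin at the middle of its underside
- wash_bottle: bystander: white bottle, 64 mm wide, 150 mm high, on the bench to the left of the sampler; origin at the centre of its foot
- tube_rack: bystander: grey rack of capped tubes, 75 by 150 mm, 94 mm high, on the bench to the right of the sampler; origin at the centre of its underside
- cup_jar: bystander: small white jar, 48 mm wide, 55 mm high, on the sampler's deck at its -y edge, just behind the plate; origin at the centre of its foot

How it is judged:
By the outcome, as a careful person would: the job done as asked, in the order asked, and still so for the second after the job is handed in, while the arm keeps its last pose, push and grip.
It also fails if it takes over 51 s, if anything falls off the work surface, if the arm or the gripper's body presses on something with over 40 N, if the wrist force passes 120 N, or if a joint passes its speed limit or range.

## Working session

There is one attempt and no reset: what is moved stays moved. The work goes in short steps, Python scripts to look and compute and a tool call to move; the robot and the scene stay as the last step left them, time stands still between calls to the robot, and variables do not carry over. Pictures are saved under pics/ and viewed, at most 10 in all, crops included, and the job is handed in when it is done.

Besides the shell and the picture viewer there is one more tool, called after "Emit:" as name(argument=value, ...) on one line, values as JSON. jog_arm: Moves the arm, as the interface text tells. Its arguments: {"type":"object","properties":{"rows":{"type":"array","items":{"type":"object","properties":{"gripper":{"type":"number"},"slide":{"type":"array","items":{"type":"number"}},"spin":{"type":"number"}}}},"squeeze":{"type":"number"}},"required":["rows"]}

```bash
mkdir -p pics; ls
cat > h.py <<'E'
import numpy as np, cv2
from station import telemetry, cams, workorder, finder
np.set_printoptions(precision=4, suppress=True)
def world(cam,depth,rows,cols):
    i=cams.camera_info(cam);K=np.array(i["camera_matrix"]);R=np.array(i["R"]);t=np.array(i["t"])
    z=depth[rows,cols];p=np.linalg.inv(K)@np.stack([cols*z,rows*z,z])
    return (R.T@(p-t[:,None])).T
def save(img,n): cv2.imwrite("pics/"+n,img[:,:,::-1])
E
python3 - <<'E'
from h import *
for c in("top","scene"):
    p,d=cams.camera(c); save(p,c+"1.png"); np.save(c+"d.npy",d)
    for n in("cap_a_top","cap_a_tab","mount_a"):
        for f in finder.find_in(n,c): print(c,n,f["confidence"],np.array(f["point"]))
for n in ("spanner","cup_jar"):
    for f in finder.find_in(n,"top"): print(n,f["confidence"],np.array(f["point"]))
o=telemetry.get_obs(); print(o)
E
```

```text
pics
top cap_a_top 0.67 [0.585  0.0571 0.1484]
top cap_a_top 0.21 [ 0.5534 -0.0591  0.1553]
top cap_a_tab 0.75 [0.58   0.064  0.1514]
top cap_a_tab 0.2 [ 0.5586 -0.0584  0.1511]
top mount_a 0.79 [ 0.5348 -0.2137  0.1534]
top mount_a 0.54 [ 0.5583 -0.0603  0.1534]
scene cap_a_top 0.65 [0.5879 0.055  0.1486]
scene cap_a_tab 0.49 [0.5926 0.0522 0.1464]
scene mount_a 0.68 [ 0.5632 -0.073   0.1468]
scene mount_a 0.64 [ 0.5652 -0.0713  0.1462]
scene mount_a 0.62 [ 0.5422 -0.2236  0.1444]
scene mount_a 0.6 [0.5908 0.0491 0.1402]
scene mount_a 0.41 [0.5723 0.4209 0.0708]
scene mount_a 0.22 [ 0.7681 -0.1836  0.1226]
spanner 0.62 [0.7613 0.0317 0.1262]
cup_jar 0.6 [ 0.6141 -0.2707  0.1761]
{'time_s': 0.5, 'qpos': array([-1.1896,  0.2999,  1.521 , -0.    ,  1.3207, -0.0666]), 'joint_vel': array([ 0.0001, -0.0012, -0.0009, -0.0015, -0.0003,  0.0011]), 'tau': array([  0.    , -53.1346, -35.2739,   0.0709,   0.0216,  -0.    ]), 'ee_pos': array([ 0.2381, -0.4958,  0.4046]), 'eef_rot': array([-3.1416,  0.    ,  0.4478]), 'force': array([0.1187, 0.1175, 1.0651]), 'moment': array([ 0.0385, -0.0308,  0.0148]), 'grip_force': 0.0, 'grip_width': 0.09406535955925235}
```

View pics/top1.png

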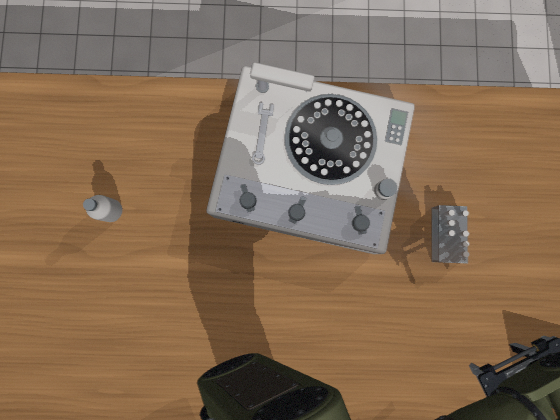

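View pics/scene1.png

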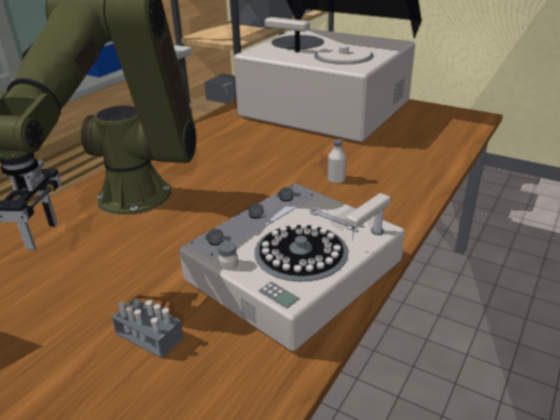

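The top view shows the three caps at about (248,201), (297,212) and (361,222), with the sampler turned in yaw and the jar at (386,188). I'll zoom in to get the tab directions.

Run:
```python
from h import *
p=cv2.imread("pics/top1.png"); d=np.load("topd.npy")
cv2.imwrite("pics/crop1.png",cv2.resize(p[175:250,225:395],None,fx=4.7,fy=4.7,interpolation=cv2.INTER_CUBIC))
print(cams.camera_info("top"))
r,c=np.mgrid[150:260,200:420].reshape(2,-1); P=world("top",d,r,c)
g=p[r,c].max(1)
for n,(u,v) in dict(a=(248,201),b=(297,212),c=(361,222)).items():
    near=np.hypot(r-v,c-u)<16
    m=near&(P[:,2]>.147); q=P[m]
    print(n,"crown",m.sum(),q.mean(0),np.percentile(q[:,2],[10,50,90]), (q.max(0)+q.min(0))/2)
    m=near&(P[:,2]>.134); q=P[m]
    ctr,_=cv2.minEnclosingCircle(q[:,:2].astype(np.float32)); 
    print("  all",m.sum(),q.mean(0))
    m=near&(P[:,2]>.134)&(P[:,2]<.146); q=P[m]; print("  low",m.sum(),q.mean(0))
plate=P[(P[:,2]>.12)&(P[:,2]<.128)]; print(plate[:,2].mean())
```

```text
{'camera_matrix': array([[447.0507,   0.    , 280.7095],
       [  0.    , 447.0507, 198.5055],
       [  0.    ,   0.    ,   1.    ]]), 'R': array([[ 0.0234, -0.9996,  0.0145],
       [-0.9915, -0.0251, -0.1273],
       [ 0.1276, -0.0114, -0.9918]]), 't': array([-0.0346,  0.5987,  1.1564])}
a crown 199 [0.5797 0.0617 0.1571] [0.1489 0.1515 0.1545] [0.523  0.0367 0.6854]
  all 284 [0.5806 0.0622 0.1524]
  low 80 [0.5831 0.0636 0.141 ]
b crown 201 [ 0.5529 -0.0569  0.1624] [0.149  0.1516 0.1546] [ 0.5097 -0.0412  0.6854]
  all 294 [ 0.5553 -0.058   0.1558]
  low 89 [ 0.5609 -0.0605  0.1414]
c crown 210 [ 0.531  -0.2114  0.162 ] [0.149  0.1518 0.1545] [ 0.4983 -0.1201  0.6853]
  all 306 [ 0.5341 -0.2106  0.1554]
  low 92 [ 0.5411 -0.209   0.1406]
0.12307334271153003
```

View pics/crop1.png

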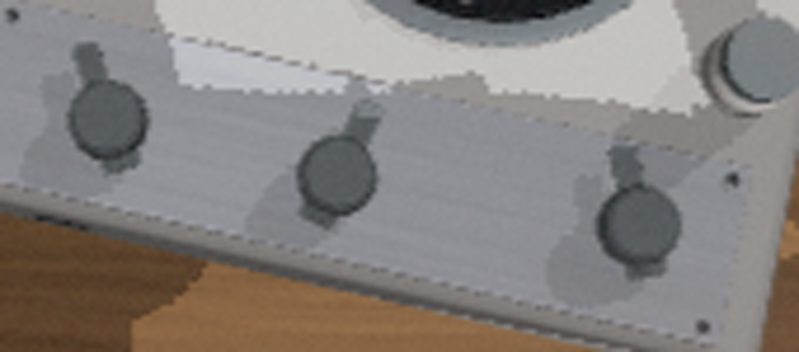

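Run:
```python
from h import *
d=np.load("topd.npy")
i=cams.camera_info("top");K=i["camera_matrix"];R=i["R"];t=i["t"];o=-R.T@t
def ray(x,y,z):
    u,v=225+(x+.5)/4.7-.5,175+(y+.5)/4.7-.5
    w=R.T@np.linalg.inv(K)@[u,v,1]; return (o+w*(z-o[2])/w[2])[:2]
r,c=np.mgrid[150:260,200:420].reshape(2,-1); P=world("top",d,r,c)
for n,cr,tip,hg in(("a",(108,119),(87,45),(122,168)),("b",(338,175),(372,100),(316,220)),("c",(640,224),(624,147),(646,272))):
    C=ray(*cr,.153);T=ray(*tip,.142);H=ray(*hg,.137)
    near=np.hypot(P[:,0]-C[0],P[:,1]-C[1])
    cm=P[(near<.021)&(P[:,2]>.148)&(P[:,2]<.16)]
    cc=(cm[:,:2].max(0)+cm[:,:2].min(0))/2
    tb=P[(near<.043)&(near>.024)&(P[:,2]>.133)&(P[:,2]<.147)&(P[:,0]>C[0])]
    tv=tb.mean(0)[:2]-cm.mean(0)[:2]
    print(n,"ray crown",C,"depth crown",cm.mean(0),cc,"tip",T,np.linalg.norm(T-C),"yaw tip",np.degrees(np.arctan2(*(T-C)[::-1])),"yaw hinge-tip",np.degrees(np.arctan2(*(T-H)[::-1])),np.linalg.norm(T-H),"yaw depth",np.degrees(np.arctan2(tv[1],tv[0])),len(tb),np.linalg.norm(tv))
```

```text
a ray crown [0.5791 0.061 ] depth crown [0.5802 0.0622 0.152 ] [0.5804 0.0615] tip [0.619  0.0739] 0.04191495402763099 yaw tip 17.903378577787507 yaw hinge-tip 17.50284321071554 0.06642530421886464 yaw depth 19.823566642685968 43 0.03190724799806574
b ray crown [ 0.5532 -0.0576] depth crown [ 0.554  -0.0574  0.1519] [ 0.5543 -0.0576] tip [ 0.5939 -0.075 ] 0.04427382172427389 yaw tip -23.233259903176588 yaw hinge-tip -23.77482911338182 0.0686186825040029 yaw depth -24.43631472034238 45 0.03253851258249447
c ray crown [ 0.5319 -0.2126] depth crown [ 0.5322 -0.2133  0.1521] [ 0.5316 -0.214 ] tip [ 0.5726 -0.2064] 0.04119297877311745 yaw tip 8.701885751561683 yaw hinge-tip 10.955912838758103 0.06545950898401184 yaw depth 10.852352239749992 43 0.03248203356289915
```

Emit:
jog_arm(rows=[{"gripper":0,"slide":[0.387,-0.128,0],"spin":0.265},{"gripper":0,"slide":[0.387,-0.128,0],"spin":0.265},{"gripper":0,"slide":[0.387,-0.128,0],"spin":0.265},{"gripper":0,"slide":[0.387,-0.128,0],"spin":0.265},{"gripper":0,"slide":[0.387,-0.128,0],"spin":0.265},{"gripper":0,"slide":[0.387,-0.128,0],"spin":0.265},{"gripper":0,"slide":[0.387,-0.128,0],"spin":0.265},{"gripper":0,"slide":[0.387,-0.128,0],"spin":0.265}], squeeze=6)

```text
time_s: 1.3
ee_pos: [0.5247, -0.2188, 0.4048]
eef_rot: [3.141, -0.0, 0.183]
force: [-0.0, -1.0, -0.5]
grip_width: 0.0334
grip_force: 0.0
```

Emit:
jog_arm(rows=[{"gripper":0,"slide":[0,0,0],"spin":0},{"gripper":0,"slide":[0,0,0],"spin":0},{"gripper":0,"slide":[0,0,0],"spin":0},{"gripper":0,"slide":[0,0,0],"spin":0},{"gripper":0,"slide":[0,0,0],"spin":0}])

```text
time_s: 1.8
ee_pos: [0.5229, -0.2215, 0.4048]
eef_rot: [3.141, -0.0, 0.181]
force: [0.4, 0.5, 0.4]
grip_width: 0.0006
grip_force: 0.0
```

Emit:
jog_arm(rows=[{"gripper":0,"slide":[0.0105,-0.0067,0.02],"spin":0},{"gripper":0,"slide":[0.0105,-0.0067,0.044],"spin":0},{"gripper":0,"slide":[0.0105,-0.0067,0.046],"spin":0},{"gripper":0,"slide":[0.0105,-0.0067,0.048],"spin":0},{"gripper":0,"slide":[0.0105,-0.0067,0.049],"spin":0},{"gripper":0,"slide":[0.0105,-0.0067,0.049],"spin":0},{"gripper":0,"slide":[0.0105,-0.0067,0.049],"spin":0}])

```text
time_s: 2.5
ee_pos: [0.5326, -0.2122, 0.3564]
eef_rot: [3.141, -0.001, 0.183]
force: [-0.3, -1.0, 0.2]
grip_width: 0.0005
grip_force: 0.0
```

Emit:
jog_arm(rows=[{"gripper":0,"slide":[0,0,0.002],"spin":0},{"gripper":0,"slide":[0,0,0.003],"spin":0},{"gripper":0,"slide":[0,0,0.004],"spin":0},{"gripper":0,"slide":[0,0,0.005],"spin":0},{"gripper":0,"slide":[0,0,0.005],"spin":0},{"gripper":0,"slide":[0,0,0.005],"spin":0}])

```text
time_s: 3.1
ee_pos: [0.5327, -0.212, 0.3519]
eef_rot: [3.141, -0.001, 0.183]
force: [-3.0, 2.0, 11.4]
grip_width: 0.0002
grip_force: 5.4
```

Emit:
jog_arm(rows=[{"gripper":0,"slide":[0,0,-0.02],"spin":0},{"gripper":0,"slide":[0.0489,-0.148,-0.02],"spin":0.602},{"gripper":0,"slide":[0.0489,-0.148,-0.02],"spin":0.602},{"gripper":0,"slide":[0.0489,-0.148,-0.02],"spin":0.602},{"gripper":0,"slide":[0.0489,-0.148,-0.02],"spin":0.602},{"gripper":0,"slide":[0.0489,-0.148,-0.02],"spin":0.602},{"gripper":0,"slide":[0.0489,-0.148,-0.005],"spin":0.602},{"gripper":0,"slide":[0.0489,-0.148,-0.005],"spin":0.602}])

```text
time_s: 3.9
ee_pos: [0.5536, -0.0574, 0.3541]
eef_rot: [3.141, 0.003, -0.419]
force: [-0.3, 0.8, -0.2]
grip_width: 0.0001
grip_force: 0.0
```

Emit:
jog_arm(rows=[{"gripper":0,"slide":[0,0,0],"spin":0},{"gripper":0,"slide":[0,0,0],"spin":0},{"gripper":0,"slide":[0,0,0],"spin":0}])

```text
time_s: 4.2
ee_pos: [0.5538, -0.0578, 0.3562]
eef_rot: [-3.141, -0.001, -0.419]
force: [-0.3, -0.6, -0.2]
grip_width: 0.0005
grip_force: 0.0
```

Emit:
jog_arm(rows=[{"gripper":0,"slide":[0,0,0.002],"spin":0},{"gripper":0,"slide":[0,0,0.003],"spin":0},{"gripper":0,"slide":[0,0,0.004],"spin":0},{"gripper":0,"slide":[0,0,0.005],"spin":0},{"gripper":0,"slide":[0,0,0.005],"spin":0},{"gripper":0,"slide":[0,0,0.005],"spin":0}])

```text
time_s: 4.8
ee_pos: [0.5538, -0.0577, 0.3519]
eef_rot: [-3.141, -0.001, -0.419]
force: [-4.0, -0.3, 12.4]
grip_width: 0.0007
grip_force: 5.6
```

Emit:
jog_arm(rows=[{"gripper":0,"slide":[0,0,-0.02],"spin":0},{"gripper":0,"slide":[-0.0246,-0.1196,-0.02],"spin":-0.742},{"gripper":0,"slide":[-0.0246,-0.1196,-0.02],"spin":-0.742},{"gripper":0,"slide":[-0.0246,-0.1196,-0.02],"spin":-0.742},{"gripper":0,"slide":[-0.0246,-0.1196,-0.02],"spin":-0.742},{"gripper":0,"slide":[-0.0246,-0.1196,-0.02],"spin":-0.742},{"gripper":0,"slide":[-0.0246,-0.1196,-0.005],"spin":-0.742},{"gripper":0,"slide":[-0.0246,-0.1196,-0.005],"spin":-0.742}])

```text
time_s: 5.6
ee_pos: [0.5798, 0.0616, 0.354]
eef_rot: [-3.141, 0.003, 0.323]
force: [-0.3, 0.0, 1.2]
grip_width: 0.0006
grip_force: 0.0
```

Emit:
jog_arm(rows=[{"gripper":0,"slide":[0,0,0],"spin":0},{"gripper":0,"slide":[0,0,0],"spin":0},{"gripper":0,"slide":[0,0,0],"spin":0}])

```text
time_s: 5.9
ee_pos: [0.5801, 0.0615, 0.3562]
eef_rot: [3.141, -0.001, 0.322]
force: [-0.5, -0.2, 0.1]
grip_width: 0.0005
grip_force: 0.0
```

Emit:
jog_arm(rows=[{"gripper":0,"slide":[0,0,0.002],"spin":0},{"gripper":0,"slide":[0,0,0.003],"spin":0},{"gripper":0,"slide":[0,0,0.004],"spin":0},{"gripper":0,"slide":[0,0,0.005],"spin":0},{"gripper":0,"slide":[0,0,0.005],"spin":0},{"gripper":0,"slide":[0,0,0.005],"spin":0}])

```text
time_s: 6.5
ee_pos: [0.58, 0.0616, 0.3507]
eef_rot: [-3.142, -0.0, 0.323]
force: [0.2, -0.3, 2.3]
grip_width: 0.0005
grip_force: 1.1
```

Emit:
jog_arm(rows=[{"gripper":0,"slide":[0,0,0.001],"spin":0},{"gripper":0,"slide":[0,0,0.002],"spin":0},{"gripper":0,"slide":[0,0,0.003],"spin":0},{"gripper":0,"slide":[0,0,0.004],"spin":0},{"gripper":0,"slide":[0,0,0.0045],"spin":0},{"gripper":0,"slide":[0,0,0.0045],"spin":0},{"gripper":0,"slide":[0,0,0.0045],"spin":0}])

```text
time_s: 7.2
ee_pos: [0.58, 0.0616, 0.3471]
eef_rot: [3.141, -0.001, 0.323]
force: [-4.1, 0.5, 11.1]
grip_width: 0.0005
grip_force: 5.4
```

Emit:
jog_arm(rows=[{"gripper":0,"slide":[0,0,-0.03],"spin":0},{"gripper":0.04,"slide":[-0.15,0,-0.04],"spin":0},{"gripper":0.04,"slide":[-0.15,0,-0.04],"spin":0},{"gripper":0.04,"slide":[-0.15,0,-0.04],"spin":0},{"gripper":0.04,"slide":[-0.15,0,-0.04],"spin":0}])

```text
time_s: 7.7
ee_pos: [0.4339, 0.0132, 0.386]
eef_rot: [-3.141, 0.001, 0.322]
force: [1.0, 0.7, -0.5]
grip_width: 0.0288
grip_force: 0.0
```

Run:
```python
from h import *
from scipy.optimize import minimize
ims=[]
D=[]
for k in range(4):
    p,d=cams.camera("top"); ims.append(p); D.append(d)
save(p,"top2.png"); d=np.median(D,0)
cv2.imwrite("pics/crop2.png",cv2.resize(p[175:225,215:315,::-1],None,fx=6,fy=6,interpolation=cv2.INTER_CUBIC))
r,c=np.mgrid[170:230,200:320].reshape(2,-1); P=world("top",d,r,c)
for n,C in(("a",np.array([.58,.0615])),("b",np.array([.5538,-.0575]))):
    dist=np.hypot(*(P[:,:2]-C).T)
    cm=P[(dist<.019)&(P[:,2]>.141)&(P[:,2]<.16)]
    tb=P[(dist<.044)&(dist>.0235)&(P[:,2]>.130)&(P[:,2]<.146)&(P[:,0]>C[0])]
    print(n,"crown",cm.mean(0),(cm.max(0)+cm.min(0))/2,"tab",len(tb),tb.mean(0))
    for q in(cm.mean(0)[:2],C): v=tb.mean(0)[:2]-q; print(np.degrees(np.arctan2(v[1],v[0])),np.hypot(*v))
print(telemetry.get_obs()["ee_pos"],telemetry.get_obs()["time_s"])
```

```text
a crown [0.5797 0.0615 0.1469] [0.5799 0.0617 0.1458] tab 44 [0.6103 0.073  0.1371]
20.570350761724598 0.03271287319401372
20.7829814143422 0.032434003170928906
b crown [ 0.5534 -0.0574  0.1518] [ 0.5543 -0.0577  0.1511] tab 45 [ 0.5837 -0.0709  0.1416]
-24.010777875101695 0.03312779466126767
-24.188117174797146 0.032772506956991146
[0.4386 0.0141 0.3862] 7.9
```

View pics/crop2.png

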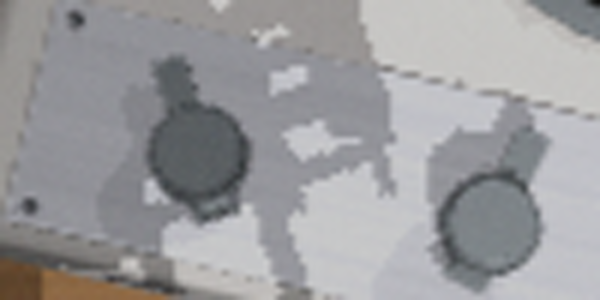

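Emit:
jog_arm(rows=[{"gripper":0.04,"slide":[0.183,-0.0006,0],"spin":-0.01},{"gripper":0.04,"slide":[0.183,-0.0006,0],"spin":-0.01},{"gripper":0.04,"slide":[0.183,-0.0006,0],"spin":-0.01},{"gripper":0.04,"slide":[0.183,-0.0006,0],"spin":-0.01},{"gripper":0.04,"slide":[0.183,-0.0006,0.015],"spin":-0.01},{"gripper":0.04,"slide":[0.183,-0.0006,0.015],"spin":-0.01},{"gripper":0.04,"slide":[0.183,-0.0006,0.015],"spin":-0.01},{"gripper":0.04,"slide":[0.183,-0.0006,0.015],"spin":-0.01}])

```text
time_s: 8.7
ee_pos: [0.6111, 0.0726, 0.3718]
eef_rot: [3.141, -0.001, 0.333]
force: [-0.3, -0.5, -0.2]
grip_width: 0.0402
grip_force: 0.0
```

Emit:
jog_arm(rows=[{"gripper":0.04,"slide":[0.001,0,0.025],"spin":0},{"gripper":0.04,"slide":[0.001,0,0.038],"spin":0},{"gripper":0.04,"slide":[0.001,0,0.043],"spin":0},{"gripper":0.04,"slide":[0.001,0,0.045],"spin":0},{"gripper":0.04,"slide":[0.001,0,0.045],"spin":0},{"gripper":0.03,"slide":[0.001,0,0.045],"spin":0},{"gripper":0.024,"slide":[0.001,0,0.045],"spin":0},{"gripper":0.02,"slide":[0.001,0,0.045],"spin":0}])

```text
time_s: 9.5
ee_pos: [0.6121, 0.073, 0.3266]
eef_rot: [3.141, -0.001, 0.333]
force: [-0.8, -0.4, -0.7]
grip_width: 0.021
grip_force: 0.0
```

Emit:
jog_arm(rows=[{"gripper":0.018,"slide":[0,0,0],"spin":0},{"gripper":0.016,"slide":[0,0,0],"spin":0},{"gripper":0.015,"slide":[0,0,0],"spin":0},{"gripper":0.013,"slide":[0,0,0],"spin":0},{"gripper":0.01,"slide":[0,0,0],"spin":0},{"gripper":0.01,"slide":[0,0,0],"spin":0}], squeeze=6)

```text
time_s: 10.1
ee_pos: [0.6122, 0.0725, 0.3263]
eef_rot: [3.14, -0.0, 0.333]
force: [3.0, -4.4, -0.2]
grip_width: 0.0141
grip_force: 6.0
```

Emit:
jog_arm(rows=[{"gripper":0.01,"slide":[0,0.0004,0],"spin":0},{"gripper":0.01,"slide":[0,0.0007,0],"spin":0},{"gripper":0.01,"slide":[0,0.0007,0],"spin":0},{"gripper":0.01,"slide":[0,0.0007,0],"spin":0}])

```text
time_s: 10.5
ee_pos: [0.6123, 0.0722, 0.3262]
eef_rot: [3.141, -0.0, 0.333]
force: [2.3, -2.9, 0.7]
grip_width: 0.014
grip_force: 6.0
```

Emit:
jog_arm(rows=[{"gripper":0.01,"slide":[-0.0004,0.0004,-0.005],"spin":0},{"gripper":0.01,"slide":[-0.0014,0.0004,-0.01],"spin":0},{"gripper":0.01,"slide":[-0.0027,0.0004,-0.015],"spin":0},{"gripper":0.01,"slide":[-0.0045,0.0004,-0.0197],"spin":0},{"gripper":0.01,"slide":[-0.0067,0.0004,-0.0242],"spin":0},{"gripper":0.01,"slide":[-0.0093,0.0004,-0.0286],"spin":0},{"gripper":0.01,"slide":[-0.0093,0.0004,-0.0286],"spin":0},{"gripper":0.01,"slide":[-0.0093,0.0004,-0.0286],"spin":0}])

```text
time_s: 11.3
ee_pos: [0.6036, 0.0689, 0.3549]
eef_rot: [3.141, -0.0, 0.333]
force: [1.6, -3.3, 0.0]
grip_width: 0.0136
grip_force: 6.0
```

Emit:
jog_arm(rows=[{"gripper":0.01,"slide":[-0.0029,0.0004,-0.0041],"spin":0},{"gripper":0.01,"slide":[-0.0062,0.0004,-0.008],"spin":0},{"gripper":0.01,"slide":[-0.0098,0.0004,-0.0115],"spin":0},{"gripper":0.01,"slide":[-0.0137,0.0004,-0.0148],"spin":0},{"gripper":0.01,"slide":[-0.0179,0.0004,-0.0176],"spin":0},{"gripper":0.01,"slide":[-0.0223,0.0004,-0.0201],"spin":0},{"gripper":0.01,"slide":[-0.0223,0.0004,-0.0201],"spin":0},{"gripper":0.01,"slide":[-0.0223,0.0004,-0.0201],"spin":0}])

```text
time_s: 12.1
ee_pos: [0.5826, 0.0612, 0.375]
eef_rot: [3.142, -0.0, 0.333]
force: [1.5, -0.9, 0.9]
grip_width: 0.0138
grip_force: 6.0
```

Emit:
jog_arm(rows=[{"gripper":0.01,"slide":[-0.0046,0,-0.0021],"spin":0},{"gripper":0.01,"slide":[-0.0094,0,-0.0038],"spin":0},{"gripper":0.01,"slide":[-0.0143,0,-0.0051],"spin":0},{"gripper":0.01,"slide":[-0.0173,0,-0.0056],"spin":0},{"gripper":0.01,"slide":[-0.0173,0,-0.0056],"spin":0},{"gripper":0.01,"slide":[-0.0173,0,-0.0056],"spin":0},{"gripper":0.01,"slide":[-0.0173,0,-0.0056],"spin":0}])

```text
time_s: 12.8
ee_pos: [0.5664, 0.0556, 0.3806]
eef_rot: [3.141, -0.0, 0.333]
force: [1.5, -0.8, 3.3]
grip_width: 0.0135
grip_force: 6.0
```

Run:
```python
from h import *
p,d=cams.camera("scene"); cv2.imwrite("pics/s3.png",cv2.resize(p[110:290,180:410,::-1],None,fx=3.3,fy=3.3,interpolation=cv2.INTER_CUBIC))
r,c=np.mgrid[0:420,0:560].reshape(2,-1); P=world("scene",d,r,c)
y=.333;e=np.array([np.cos(y),np.sin(y)])
L=(P[:,:2]-[.58,.0615]); lx=L@e; ly=L@[-e[1],e[0]]
m=(abs(lx)<.05)&(abs(ly)<.023)&(P[:,2]>.127)&(P[:,2]<.2)
for z in np.arange(.125,.2,.006):
    k=m&(abs(P[:,2]-z)<.003)
    if k.any(): print(round(z,3),k.sum(),np.percentile(lx[k],[5,50,95]),np.percentile(ly[k],[5,95]))
o=telemetry.get_obs();print(o["ee_pos"],o["force"],o["time_s"],o["grip_width"])
```

```text
0.125 5 [-0.0143  0.0107  0.0209] [-0.0217  0.0021]
0.131 66 [-0.0203  0.0011  0.0204] [-0.0197  0.0086]
0.137 22 [-0.0214 -0.0004  0.0093] [-0.0152  0.0037]
0.143 10 [-0.0319 -0.0213 -0.0061] [-0.0212  0.0158]
0.149 7 [-0.0293 -0.019  -0.0175] [-0.0219  0.0081]
0.155 8 [-0.0294 -0.0233 -0.018 ] [-0.0221  0.0044]
0.161 6 [-0.0268 -0.0209 -0.0149] [-0.021   0.0087]
0.167 16 [-0.0257 -0.0181 -0.0128] [-0.0225 -0.0048]
0.173 12 [-0.0253 -0.0202 -0.0134] [-0.0166 -0.0057]
0.179 7 [-0.0213 -0.0107 -0.0047] [-0.0158 -0.0013]
0.185 12 [-0.0189 -0.0062 -0.0038] [-0.0219  0.0136]
0.191 15 [-0.0212 -0.0088 -0.0044] [-0.0224  0.0132]
0.197 12 [-0.0236 -0.0117 -0.004 ] [-0.0224  0.0098]
[0.5664 0.0556 0.3806] [ 0.3614 -2.0611  2.7239] 12.85 0.014306682545706079
```

View pics/s3.png

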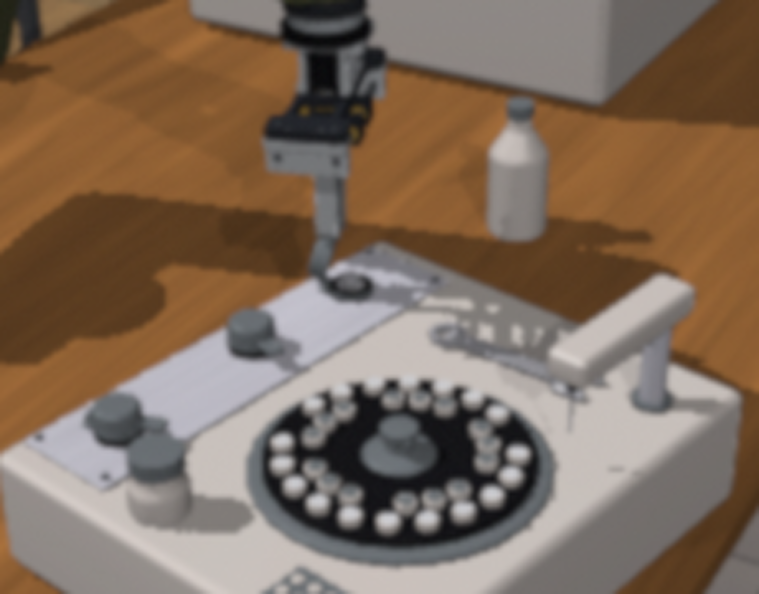

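The picture shows cap a standing open at (320,262), pinched by the fingers, with its sunk bolt at (350,285). The other two caps are shut and nothing else has moved. The hold position works out to about 78° open.

```bash
python3 -c "
from h import *
print(workorder.hand_in())"
```

```text
the job is handed in; nothing more can be done
None
```

The slack bolt was mount_a (left, +y): it sank about 5 mm when tapped, while b and c held firm. I handed the job in with cap_a still gripped at about 78° open by my estimate, caps b and c shut, and no sign that anything else was disturbed.

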